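# Reset the corker's depth stop

## Task

The corker's depth stop needs resetting: push the lever nut anticlockwise (seen from above) to free the adjuster, turn the brass adjuster clockwise until its pointer lines up with the steel mark, then swing the lever nut clockwise again until it clamps firmly, going by feel and without straining it. Let go of everything at the end, and leave the bowl, crab corkscrew, cork retriever and brass opener where they are.

Things in the scene. Friction and masses are not known exactly. Their poses are not given: they have to be found in the camera images.
- corker_head: Grey block (116 x 116 mm, top at 108 mm) on two dark cheeks and a dark base plate 170 x 150 mm, bolted to the counter. Origin on the counter, on the vertical axis about which lever nut, adjuster and mark all turn; z up. Its yaw turns everything on it.
- lever_nut (a joint): Steel jam nut with one level lever (heights 112-120 mm) on the grey block. rad, 0 at the start (clamped, lever along the head's -y), grows anticlockwise from above = loosening, stops at 0.9 and -1.25. Free about 0.1 rad from a bite; 0.4 is ample. After the adjuster is turned clockwise it bites further clockwise than at the start, by 0.2 to 1.05 rad, case by case. Stays where left.
- nut_peg (a point): Round upright steel peg on the lever's end, 16 mm across, 118-163 mm high, 90 mm from the axis; this point: its centre line, 145 mm high. Push or pinch it along its arc. Free running takes 1-2 N, breaking loose 2-5 N. Tightening: from the bite the force grows about 1 N per mm; 10 N along the arc is right, under 8 N too slack, over 13 N overstrains the clamp. Stays put when let go.
- depth_adjuster (a joint): Brass adjuster screw above the nut. rad, 0 at the start, grows clockwise seen from above, range -0.4 to 1.7. Held fast by the nut while that is clamped; once free it turns with about 0.06 N m and stays where it is left.
- adjuster_grip (a point): Brass bar grip of the adjuster: upright-sided bar 52 mm long, 14 mm thick, from 140 to 172 mm above the counter, centred on the axis, long way in line with the pointer; this point is at its centre, 158 mm high. Pinch it across its 14 mm from above.
- pointer_tip (a point): Tip of the adjuster's flat brass pointer, 52 mm from the axis, 132 mm high, under the bar grip and in line with it; turns with the adjuster.
- mark_tip (a point): Inner end of the dark steel mark, a small radial tab with a short upright pin, set on the curved steel rail beside the adjuster; 52 mm from the axis, 132 mm high. The pointer tip must come level with it round the axis. It lies 0.4 to 1.4 rad clockwise of the pointer's start. Not to be moved.
- lock_washer: Washer inside the grey block, pressed down on the screw's shoulder by the nut; out of sight. Origin at the head's origin.
- screw_shoulder: Shoulder and stop rod of the adjuster screw, inside and under the grey block; sinks as the adjuster turns clockwise.
- cork_bowl: White porcelain bowl, loose, 110 mm across, 50 mm high. Bystander; origin at its underside.
- crab_corkscrew: Bronze crab-shaped corkscrew, about 140 x 120 mm, 25 mm high, loose. Bystander; origin at its underside.
- cork_retriever: Silver cork retriever of straight rods, 190 x 60 mm, 6 mm high, loose. Bystander; origin at its underside.
- brass_opener: Cast-brass figural opener, 145 x 44 mm, 10 mm high, loose. Bystander; origin at its underside.

How it is judged:
On the way, in this order (a step that is already met when the one before it is completed fails the run):
1. the lever nut is loosened, so that it no longer clamps the adjuster (contact force between lock_washer and screw_shoulder below 2 N), for 0.2 s.
2. with the nut still loose, the pointer is turned to within 5 mm of the mark (horizontal distance between pointer_tip and mark_tip below 0.005 m and contact force between lock_washer and screw_shoulder below 2 N), for 0.2 s.
3. the nut is tightened (clamp force over 16 N) with the pointer still at the mark (horizontal distance between pointer_tip and mark_tip below 0.005 m and contact force between lock_washer and screw_shoulder above 16 N), for 0.2 s.
At the end, for the whole second after the job is handed in: The pointer tip stands within 5 mm of the mark's inner end, the lever nut clamps the screw's shoulder with more than 16 N (about 8 N along the arc at the peg when tightening), and both are at rest (all of step 3 and velocity of joint lever_nut between -0.05 and 0.05 rad/s and velocity of joint depth_adjuster between -0.05 and 0.05 rad/s); the robot touches nothing.
It fails at once if the clamp is overstrained: more than 45 N on the screw's shoulder (13 N or more along the arc at the peg) (contact force between lock_washer and screw_shoulder above 45 N).
It fails at once if a bystander is moved by more than 15 mm (distance of any of cork_bowl, crab_corkscrew, cork_retriever, brass_opener from where it was at the start of the episode above 0.015 m).
It fails at once if the mark is moved by more than 3 mm (distance of mark_tip from where it was at the start of the episode above 0.003 m).
It also fails if it takes over 72 s, if anything falls off the work surface, if the arm or the gripper's body presses on something with over 40 N, if the wrist force passes 120 N, or if a joint passes its speed limit or range.

## Robot

A 6-joint arm with a two-finger parallel gripper is mounted at the origin on the work surface. World frame = base frame: x ahead of the robot, y to its left, z up, the work surface at z = 0. Lengths are in m, angles in rad, forces in N, time in s.
With the tool pointing down it reaches from about 0.425 to 0.95 m from the base axis. Payload 14.7 kg.
Tool frame: the origin (TCP) lies at the very end of the fingers, on their centre line; the grasp point (between the pads) lies 19 mm behind it; z points along the fingers, y is the direction in which the jaws open and shut (so a half turn about z gives the same grasp; the last joint's range is limited). The gripper opens to 85 mm and grips with 20 to 120 N. Pads are 22 mm wide; open, the fingers measure 114 mm over their backs; the gripper's body (76 mm by 85 mm) begins 54 mm behind the grasp point. The pads swing forward as they close: fully open they stand 13 mm farther back than shut.
Start: joints at [1.213, 0.48, 1.596, -0, 1.065, -0.047], TCP at [0.199, 0.619, 0.231] pointing down, gripper open.
Joint ranges: [-2.75, 2.75], [-0.82, 2.05], [0.23, 2.67], [-1.56, 4.7], [0.09, 2.69], [-2.92, 2.92]. Speed limits (rad/s): [1.89, 1.89, 2.39, 3.01, 3.01, 3.01].

## Interface

Orientations are given as a rotation vector (axis times angle).
In Python, from rig import arm gives the robot as it stands.
- The arm moves only by the tool move_arm, never from a script. Its argument "targets" is text: rows parted by semicolons, each of 7 numbers parted by spaces: the shift along the tool's x, y, z in units of 100 mm (1.0 is 100 mm), then the turn, a rotation vector about the tool's x, y, z in units of 360 degrees (1.0 is 360 degrees), then the opening, from 0 (shut) to 1 (fully open). A call has 1 to 12 rows; each row is the pose to reach, as a shift and turn from the pose measured when the call began, along the tool's axes at that moment, turning the shorter way round; what a row does not reach only later rows make up. A row lasts 1/10 s, in which the tool goes at most 50 mm and 8.59 degrees, less where a joint would pass 70% of its speed; a pose out of reach is approached as far as the arm can. A call with a number of a shift or a turn outside -1 to 1 is refused whole. A call with a gripper value outside its range is refused whole. The fingers move at their own pace and stop on an object; the grip force is fixed at half the most. Time passes only in rows, so rows that repeat a pose let the fingers close. It gives the time, the measured TCP pose, the force and the opening at its end, in the units of the state.
- arm.sense(): the state, without advancing time (a new reading comes with each control period).
- arm.grab_frame(name): name is "scene" or "side" or "wrist"; returns the picture (384x512x3 uint8, red, green, blue); there is no depth.
- arm.calibration(name): a dict with "fx", "fy", "cx", "cy" (pixels), "R" (3x3) and "t" (3): a world point X has camera coordinates R X + t; the wrist camera has in their place "tool_from_camera" (4x4, takes a point from camera to tool coordinates, whose origin is the TCP and whose axes are the flange's). Camera axes: x right, y down, z forward; pixel columns grow to the right and rows downward; lengths in m; the calibration is good to about 2 mm. The wrist camera is an equidistant fisheye: a pixel r from the principal point sees the ray r / f radians off the axis. A picture is of the moment at which its call begins: read the wrist's pose just before it. calibration takes no time and is no camera call.
- arm.job_done(): hands the job in, once; it reports no verdict.
Trained networks look in the newest picture that a camera, given by its name, has taken for a name from the list of things; names that differ only in an ending like _2 or _b are one class to them, and where a whole thing is asked for, a point or a joint stands for the part that bears it (a point fixed in the world has none). Each returns a list of dicts, best first, with "confidence" (0 to 1); they miss things now and then, are a little off and sometimes report something else, mostly with a low value. They report only what shows in the picture. A call takes as long as a camera call.
- arm.regions_of(camera, name): "mask" (384x512 bool, what is visible of it) and "box" ([centre column, centre row, width, height] in pixels, round what is visible of it).
- arm.tip_of(camera, name): "centre" ([column, row] in pixels: a listed point, or the origin of a listed thing).
The state is a dict: "clock": time; "joint_pos": joint angles; "dq": joint speeds; "joint_efforts": joint torques, N m; "position": TCP position; "orientation": TCP orientation; "wrist_force": force on the tool from outside, world axes, zero at the start; "moment": the same for the moment, N m; "gripper_width": finger opening in m.
Only numpy, scipy, OpenCV 4.12 (cv2) and the standard library are available. Lean on these libraries where they do the work, as an engineer would, in place of code of your own. Each camera call takes 0.05 s, during which the arm holds its last target.

## Working session

There is one attempt and no reset: what is moved stays moved. The work goes in short steps, Python scripts to look and compute and a tool call to move; the robot and the scene stay as the last step left them, time stands still between calls to the robot, and variables do not carry over. Pictures are saved under pics/ and viewed, and the job is handed in when it is done.

Besides the shell and the picture viewer there is one more tool, called after "Call:" by a JSON object that holds its "method" and its "body", one argument or row to a line. move_arm: Moves the arm, as the interface text tells. Shifts and turns lie within -1 to 1; 1 stands for 100 mm of shift or 360 degrees of turn. Its arguments: {"type":"object","properties":{"targets":{"type":"string"}},"required":["targets"]}

```bash
ls; mkdir -p pics; python3 - <<'E'
from rig import arm
import cv2,numpy as np
s=arm.sense()
for k,v in s.items(): print(k,np.round(v,3))
for c in ["scene","side","wrist"]:
    im=arm.grab_frame(c); cv2.imwrite(f"pics/{c}0.png",im[:,:,::-1])
    print(c,arm.calibration(c))
    for n in ["corker_head","nut_peg","adjuster_grip","pointer_tip","mark_tip"]:
        r=arm.tip_of(c,n); print(c,n,[(np.round(d["centre"],1),round(d["confidence"],2)) for d in r[:3]])
print(arm.sense()["clock"])
E
```

```text
pics
clock 0.0
joint_pos [ 1.213  0.481  1.597 -0.     1.065 -0.047]
dq [-0.001  0.002 -0.001 -0.002  0.001  0.001]
joint_efforts [ 2.0000e-03 -9.5066e+01 -4.3019e+01 -0.0000e+00  1.2000e-02  0.0000e+00]
position [0.199 0.618 0.231]
orientation [-4.860e-01 -3.104e+00  2.000e-03]
wrist_force [ 0.519 -0.322  0.149]
moment [-0.004 -0.04  -0.016]
gripper_width 0.085
scene {'fx': 398.84082192868493, 'fy': 398.84082192868493, 'cx': 259.4256144777395, 'cy': 191.9011797417286, 'R': array([[ 0.69869649,  0.71532184, -0.01174254],
       [ 0.47563467, -0.47671567, -0.73926574],
       [-0.53441078,  0.51093721, -0.67331143]]), 't': array([-0.40451542, -0.19535001,  1.5744501 ])}
scene corker_head [(array([252.2, 220.5]), 0.62)]
scene nut_peg [(array([229.7, 201.7]), 0.52)]
scene adjuster_grip [(array([252.8, 180.6]), 0.68)]
scene pointer_tip [(array([259.6, 178.3]), 0.54)]
scene mark_tip [(array([267.6, 182.9]), 0.38)]
side {'fx': 417.5893393053732, 'fy': 417.5893393053732, 'cx': 257.129233705965, 'cy': 189.66256042514, 'R': array([[-0.99801421, -0.06276882, -0.00526392],
       [-0.03691348, 
[... 302 characters left out ...]

side pointer_tip [(array([265.2, 202.5]), 0.61)]
side mark_tip [(array([250.3, 194.6]), 0.39), (array([260.2, 162.9]), 0.22)]
wrist {'fx': 297.3186396354542, 'fy': 297.3186396354542, 'cx': 260.8836892477597, 'cy': 192.99799981810267, 'tool_from_camera': array([[ 8.31276613e-05, -9.54957648e-01, -2.96742117e-01,
         7.53701522e-02],
       [ 9.99999976e-01,  1.96578674e-05,  2.16872580e-04,
        -7.03316603e-04],
       [-2.01270812e-04, -2.96742128e-01,  9.54957627e-01,
        -1.42346411e-01],
       [ 0.00000000e+00,  0.00000000e+00,  0.00000000e+00,
         1.00000000e+00]])}
wrist corker_head []
wrist nut_peg []
wrist adjuster_grip []
wrist pointer_tip []
wrist mark_tip []
0.9
```

View pics/scene0.png

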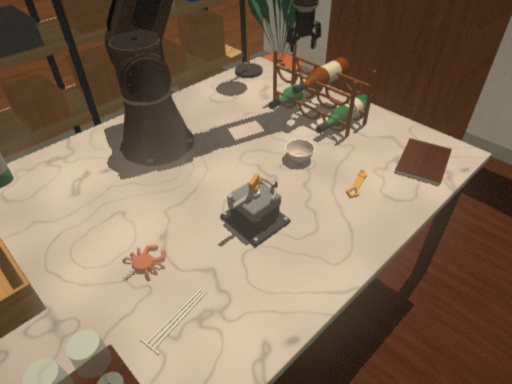

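View pics/side0.png

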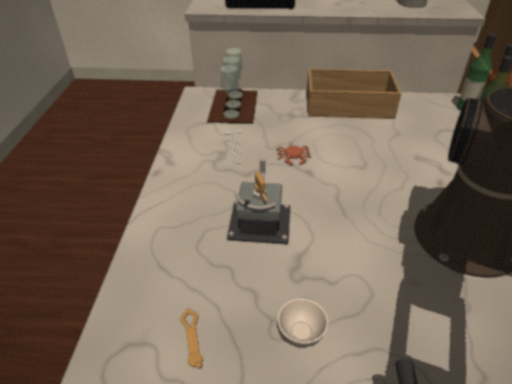

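```bash
cat > h.py <<'E'
import numpy as np,cv2
from rig import arm
from scipy.spatial.transform import Rotation as Ro
def ray(c,px,s=None):
    K=arm.calibration(c); u=np.array(px,float)
    if c!="wrist":
        d=np.array([(u[0]-K["cx"])/K["fx"],(u[1]-K["cy"])/K["fy"],1]); R=np.array(K["R"]);t=np.array(K["t"])
        return -R.T@t, R.T@d
    a=(u-[K["cx"],K["cy"]])/K["fx"]; r=np.linalg.norm(a)+1e-12
    d=np.array([*(a/r*np.sin(r)),np.cos(r)]); T=np.array(K["tool_from_camera"])
    s=s or arm.sense(); Rw=Ro.from_rotvec(s["orientation"]).as_matrix()
    return Rw@T[:3,3]+np.array(s["position"]), Rw@T[:3,:3]@d
def atz(c,px,z,s=None):
    o,d=ray(c,px,s); return o+d*(z-o[2])/d[2]
def proj(c,X,s=None):
    K=arm.calibration(c)
    if c!="wrist":
        p=K["R"]@np.array(X)+K["t"]; return np.array([K["fx"]*p[0]/p[2]+K["cx"],K["fy"]*p[1]/p[2]+K["cy"]])
    s=s or arm.sense(); Rw=Ro.from_rotvec(s["orientation"]).as_matrix(); T=np.array(K["tool_from_camera"])
    p=Rw.T@(np.array(X)-s["position"]); p=T[:3,:3].T@(p-T[:3,3]); th=np.arctan2(np.hypot(p[0],p[1]),p[2])
    a=p[:2]/(np.linalg.norm(p[:2])+1e-12)*th*K["fx"]; return a+[K["cx"],K["cy"]]
E
python3 - <<'E'
from h import *
sc={"head0":((252.2,220.5),0),"peg":((229.7,201.7),.145),"grip":((252.8,180.6),.158),"ptr":((259.6,178.3),.132),"mark":((267.6,182.9),.132)}
sd={"head0":((256.7,225.4),0),"peg":((261.7,164.3),.145),"grip":((259,181.1),.158),"ptr":((265.2,202.5),.132),"mark":((250.3,194.6),.132)}
for k in sc: print(k,np.round(atz("scene",*sc[k]),4),np.round(atz("side",*sd[k]),4))
E
```

```text
head0 [ 0.5734 -0.0264  0.    ] [ 0.5827 -0.0072  0.    ]
peg [ 0.5795 -0.1137  0.145 ] [ 0.574 -0.104  0.145]
grip [ 0.571  -0.0165  0.158 ] [ 0.5762 -0.0141  0.158 ]
ptr [0.5555 0.0258 0.132 ] [0.5572 0.0393 0.132 ]
mark [0.5875 0.0278 0.132 ] [0.5975 0.011  0.132 ]
```

```bash
cat >> h.py <<'E'
def Rt(yaw):  # yaw of tool x in deg, tool down
    y=np.radians(yaw); x=np.array([np.cos(y),np.sin(y),0]); z=np.array([0,0,-1.]); return np.c_[x,np.cross(z,x),z]
def row(p,yaw,s=None,pr=True):
    s=s or arm.sense(); R=Ro.from_rotvec(s["orientation"]).as_matrix()
    d=R.T@(np.array(p)-s["position"])*10; w=Ro.from_matrix(R.T@Rt(yaw)).as_rotvec()/(2*np.pi)
    if pr: print(" ".join("%.3f"%v for v in [*d,*w]))
    return d,w
def st():
    s=arm.sense(); R=Ro.from_rotvec(s["orientation"]).as_matrix()
    print("t",round(s["clock"],2),"p",np.round(s["position"],4),"yaw",round(np.degrees(np.arctan2(R[1,0],R[0,0])),1),"F",np.round(s["wrist_force"],2),"M",np.round(s["moment"],2),"w",round(s["gripper_width"],4),"q6",round(s["joint_pos"][5],2)); return s
E
python3 - <<'E'
from h import *
st(); row([.574,-.105,.25],90)
E
```

```text
t 0.9 p [0.1988 0.6188 0.2313] yaw 162.2 F [ 0.51 -0.14 -0.44] M [ 0.03  0.05 -0.02] w 0.0856 q6 -0.05
-5.786 -5.744 -0.187 -0.000 0.000 0.201
```

Call:
{"method": "move_arm", "body": {
  "targets": "-1 -1 -0.2 0 0 0 0.5; -1 -1 -0.2 0 0 0 0.5; -1 -1 -0.2 0 0 0 0.5"
}}

```text
clock: 1.2
position: [0.2638, 0.4912, 0.2514]
orientation: [0.485, 3.104, -0.001]
wrist_force: [1.5, 0.4, -0.3]
gripper_width: 0.044
```

Call:
{"method": "move_arm", "body": {
  "targets": "-1 -1 0 0 0 0 0.5; -1 -1 0 0 0 0 0.5; -1 -1 0 0 0 0 0.5"
}}

```text
clock: 1.5
position: [0.3291, 0.3634, 0.2517]
orientation: [0.485, 3.103, -0.0]
wrist_force: [0.9, 0.5, 0.3]
gripper_width: 0.0423
```

Call:
{"method": "move_arm", "body": {
  "targets": "-1 -1 0 0 0 0 0.5; -1 -1 0 0 0 0 0.5; -1 -1 0 0 0 0 0.5"
}}

```text
clock: 1.8
position: [0.3944, 0.2356, 0.252]
orientation: [0.485, 3.103, 0.0]
wrist_force: [0.5, 0.6, 0.4]
gripper_width: 0.0428
```

Call:
{"method": "move_arm", "body": {
  "targets": "-1 -1 0 0 0 0 0.5; -1 -1 0 0 0 0 0.5; -1 -1 0 0 0 0 0.5"
}}

```text
clock: 2.1
position: [0.4599, 0.1076, 0.2524]
orientation: [0.486, 3.102, 0.0]
wrist_force: [1.0, 0.5, -0.3]
gripper_width: 0.0428
```

Call:
{"method": "move_arm", "body": {
  "targets": "-1 -1 0 0 0 0 0.5; -1 -1 0 0 0 0 0.5; -1 -1 0 0 0 0 0.5"
}}

```text
clock: 2.4
position: [0.5255, -0.0206, 0.2528]
orientation: [0.486, 3.101, 0.0]
wrist_force: [0.9, 0.8, -0.1]
gripper_width: 0.0426
```

```bash
python3 - <<'E'
from h import *
st(); row([.574,-.105,.25],90)
E
```

```text
t 2.4 p [ 0.5255 -0.0206  0.2528] yaw 162.2 F [ 0.87  0.8  -0.08] M [ 0.06 -0.05  0.01] w 0.0426 q6 -1.36
-0.720 -0.655 0.030 0.000 0.000 0.200
```

Call:
{"method": "move_arm", "body": {
  "targets": "-0.72 -0.65 0.03 0 0 0.2 0.5; -0.72 -0.65 0.03 0 0 0.2 0.5; -0.72 -0.65 0.03 0 0 0.2 0.5; -0.72 -0.65 0.03 0 0 0.2 0.5; -0.72 -0.65 0.03 0 0 0.2 0.5; -0.72 -0.65 0.03 0 0 0.2 0.5; -0.72 -0.65 0.03 0 0 0.2 0.5; -0.72 -0.65 0.03 0 0 0.2 0.5; -0.72 -0.65 0.03 0 0 0.2 0.5; -0.72 -0.65 0.03 0 0 0.2 0.5"
}}

```text
clock: 3.4
position: [0.5741, -0.1045, 0.25]
orientation: [2.218, 2.222, 0.003]
wrist_force: [0.2, -0.0, 0.3]
gripper_width: 0.0428
```

```bash
python3 - <<'E'
from h import *
s=st()
im=arm.grab_frame("wrist"); cv2.imwrite("pics/w1.png",im[:,:,::-1])
Z={"corker_head":0,"nut_peg":.145,"adjuster_grip":.158,"pointer_tip":.132,"mark_tip":.132}
for n in Z:
    for d in arm.tip_of("wrist",n)[:2]: print(n,np.round(d["centre"],1),round(d["confidence"],2),np.round(atz("wrist",d["centre"],Z[n],s),4))
E
```

```text
t 3.4 p [ 0.5741 -0.1045  0.25  ] yaw 90.1 F [ 0.15 -0.02  0.34] M [-0.   -0.01  0.04] w 0.0428 q6 -0.23
corker_head [263.4  92. ] 0.75 [ 0.578  -0.0144  0.    ]
nut_peg [259.7 197. ] 0.71 [ 0.5736 -0.11    0.145 ]
adjuster_grip [261.9  89.5] 0.58 [ 0.5752 -0.0185  0.158 ]
pointer_tip [239.3  39.7] 0.91 [0.5558 0.0274 0.132 ]
mark_tip [288.1  40.4] 0.53 [0.5977 0.027  0.132 ]
```

View pics/w1.png

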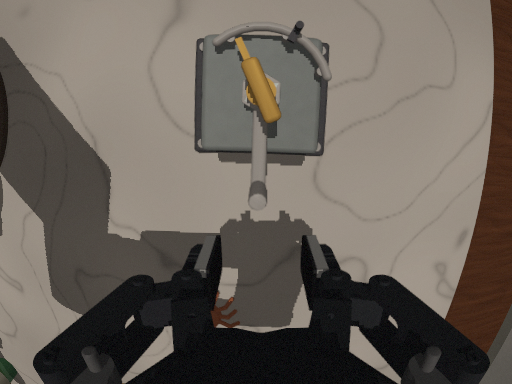

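```bash
cat >> h.py <<'E'
A=np.array([.5755,-.0185])
def fork(th,r=.09,z=.132,dy=0):
    t=np.radians(th); return [A[0]+r*np.cos(t),A[1]+r*np.sin(t),z], th+180+dy
E
python3 - <<'E'
from h import *
row(*fork(-91.3))
E
```

```text
-0.040 -0.010 1.180 0.000 0.000 0.004
```

Call:
{"method": "move_arm", "body": {
  "targets": "-0.04 -0.01 0.2 0 0 0.004 0.35; -0.04 -0.01 0.2 0 0 0.004 0.35; -0.04 -0.01 0.5 0 0 0.004 0.35; -0.04 -0.01 0.8 0 0 0.004 0.35; -0.04 -0.01 1 0 0 0.004 0.35"
}}

```text
clock: 4.2
position: [0.5729, -0.1083, 0.1488]
orientation: [2.243, 2.198, 0.002]
wrist_force: [0.1, -0.0, 0.5]
gripper_width: 0.0299
```

```bash
python3 - <<'E'
from h import *
s=st()
im=arm.grab_frame("wrist"); cv2.imwrite("pics/w2.png",im[:,:,::-1])
row(*fork(-91.3))
E
```

```text
t 4.2 p [ 0.5729 -0.1083  0.1488] yaw 88.8 F [ 0.1  -0.01  0.53] M [ 0.02  0.06 -0.03] w 0.0299 q6 -0.22
-0.004 0.019 0.143 -0.000 -0.000 0.000
```

View pics/w2.png

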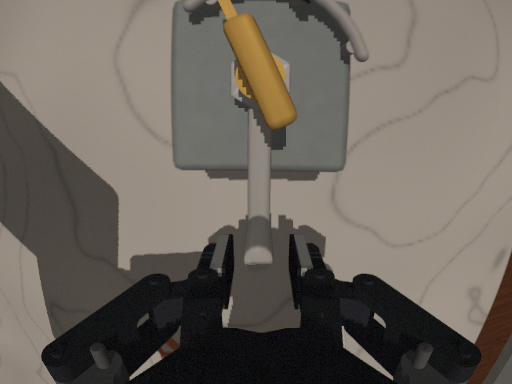

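```bash
python3 - <<'E'
from h import *
s=arm.sense()
for th in [-91.3,-91.3]+list(np.linspace(-88,-60,10)): row(*fork(th),s)
E
```

```text
-0.004 0.019 0.143 -0.000 -0.000 0.000
-0.004 0.019 0.143 -0.000 -0.000 0.000
-0.003 0.070 0.143 -0.000 -0.000 -0.009
0.001 0.119 0.143 -0.000 -0.000 -0.017
0.008 0.168 0.142 -0.000 -0.000 -0.026
0.017 0.215 0.142 -0.000 -0.000 -0.035
0.029 0.263 0.142 -0.000 -0.000 -0.043
0.043 0.310 0.142 -0.000 -0.000 -0.052
0.060 0.355 0.142 -0.000 -0.000 -0.061
0.080 0.400 0.142 -0.000 -0.000 -0.069
0.101 0.444 0.142 -0.000 -0.000 -0.078
0.126 0.486 0.142 -0.000 -0.000 -0.087
```

Call:
{"method": "move_arm", "body": {
  "targets": "0 0.02 0.14 0 0 0 0.35; 0 0.02 0.14 0 0 0 0.35; 0 0.07 0.14 0 0 -0.009 0.35; 0 0.12 0.14 0 0 -0.017 0.35; 0.01 0.17 0.14 0 0 -0.026 0.35; 0.02 0.215 0.14 0 0 -0.035 0.35; 0.03 0.26 0.14 0 0 -0.043 0.35; 0.04 0.31 0.14 0 0 -0.052 0.35; 0.06 0.355 0.14 0 0 -0.061 0.35; 0.08 0.4 0.14 0 0 -0.069 0.35; 0.1 0.445 0.14 0 0 -0.078 0.35; 0.125 0.485 0.14 0 0 -0.087 0.35"
}}

```text
clock: 5.45
position: [0.6208, -0.0965, 0.1339]
orientation: [-1.562, -2.724, -0.0]
wrist_force: [-1.4, -1.0, -0.4]
gripper_width: 0.0302
```

```bash
python3 - <<'E'
from h import *
s=st()
im=arm.grab_frame("wrist"); cv2.imwrite("pics/w3.png",im[:,:,::-1])
for n,z in [("nut_peg",.145),("adjuster_grip",.158)]:
    for d in arm.tip_of("wrist",n)[:2]: print(n,np.round(d["centre"],1),round(d["confidence"],2),np.round(atz("wrist",d["centre"],z,s),4))
E
```

```text
t 5.45 p [ 0.6208 -0.0965  0.1339] yaw 120.3 F [-1.37 -0.96 -0.42] M [-0.11  0.2   0.04] w 0.0302 q6 -0.73
nut_peg [245.3 256.2] 0.91 [ 0.6134 -0.0998  0.145 ]
adjuster_grip [259.1  63.3] 0.92 [ 0.5741 -0.0184  0.158 ]
```

View pics/w3.png

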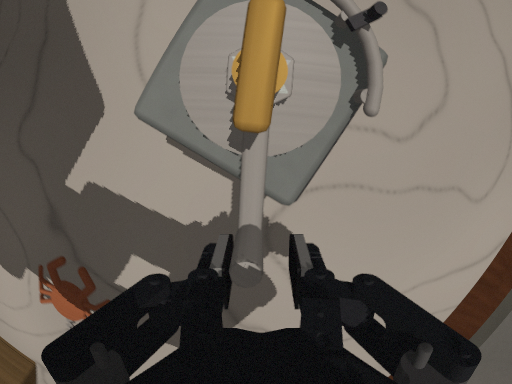

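```bash
python3 - <<'E'
from h import *
row([.5755,-.0185,.225],113)
E
```

```text
0.903 -0.001 -0.914 -0.000 -0.000 0.020
```

Call:
{"method": "move_arm", "body": {
  "targets": "0 -0.03 0 0 0 0 0.35; 0 -0.03 -0.3 0 0 0 0.35; 0 -0.03 -0.6 0 0 0 0.35; 0.1 -0.03 -0.91 0 0 0.01 0.5; 0.5 0 -0.91 0 0 0.02 0.5; 0.9 0 -0.91 0 0 0.02 0.5; 0.9 0 -0.91 0 0 0.02 0.5; 0.9 0 -0.91 0 0 0.02 0.5"
}}

```text
clock: 6.4
position: [0.5754, -0.0182, 0.2253]
orientation: [-1.735, -2.619, -0.001]
wrist_force: [0.8, -0.2, -0.6]
gripper_width: 0.0428
```

```bash
python3 - <<'E'
from h import *
s=st()
im=arm.grab_frame("wrist"); cv2.imwrite("pics/w4.png",im[:,:,::-1])
for n,z in [("nut_peg",.145),("adjuster_grip",.158),("pointer_tip",.132),("mark_tip",.132),("corker_head",0)]:
    for d in arm.tip_of("wrist",n)[:2]: print(n,np.round(d["centre"],1),round(d["confidence"],2),np.round(atz("wrist",d["centre"],z,s),4))
E
```

```text
t 6.4 p [ 0.5754 -0.0182  0.2253] yaw 113.0 F [ 0.85 -0.16 -0.56] M [ 0.01 -0.05 -0.04] w 0.0428 q6 -0.49
nut_peg [264.3 292.6] 0.7 [ 0.6131 -0.0994  0.145 ]
adjuster_grip [260.7 204.3] 0.87 [ 0.5748 -0.0173  0.158 ]
adjuster_grip [131.7 324.4] 0.24 [ 0.5056 -0.1879  0.158 ]
pointer_tip [260.5 132.3] 0.61 [0.5548 0.0296 0.132 ]
mark_tip [310.7 158.1] 0.62 [0.6003 0.0265 0.132 ]
corker_head [262.1 160.7] 0.79 [ 0.5755 -0.0145  0.    ]
```

View pics/w4.png

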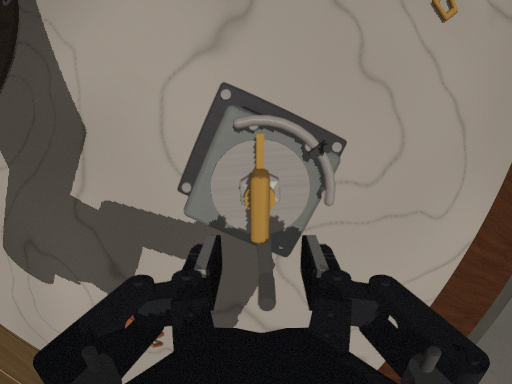

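Call:
{"method": "move_arm", "body": {
  "targets": "0 0 0.3 0 0 0 0.5; 0 0 0.6 0 0 0 0.5; 0 0 0.78 0 0 0 0.5; 0 0 0.78 0 0 0 0.5; 0 0 0.78 0 0 0 0.2; 0 0 0.78 0 0 0 0; 0 0 0.78 0 0 0 0; 0 0 0.78 0 0 0 0; 0 0 0.78 0 0 0 0"
}}

```text
clock: 7.6
position: [0.5753, -0.0202, 0.1477]
orientation: [-1.736, -2.617, 0.002]
wrist_force: [-8.7, -7.6, 6.8]
gripper_width: 0.0124
```

```bash
python3 - <<'E'
from h import *
s=st()
im=arm.grab_frame("wrist"); cv2.imwrite("pics/w5.png",im[:,:,::-1])
for n,z in [("pointer_tip",.132),("mark_tip",.132)]:
    for d in arm.tip_of("wrist",n)[:2]:
      p=atz("wrist",d["centre"],z,s); print(n,np.round(d["centre"],1),round(d["confidence"],2),np.round(p,4),np.degrees(np.arctan2(p[1]+.0178,p[0]-.5752)))
E
```

```text
t 7.6 p [ 0.5753 -0.0202  0.1477] yaw 112.9 F [-8.74 -7.65  6.79] M [-1.28  1.31  0.02] w 0.0124 q6 -0.49
pointer_tip [261.8 145.1] 0.66 [0.5551 0.0285 0.132 ] 113.42161234379732
mark_tip [331.8 180.1] 0.94 [0.5987 0.0261 0.132 ] 61.79601829714756
```

View pics/w5.png

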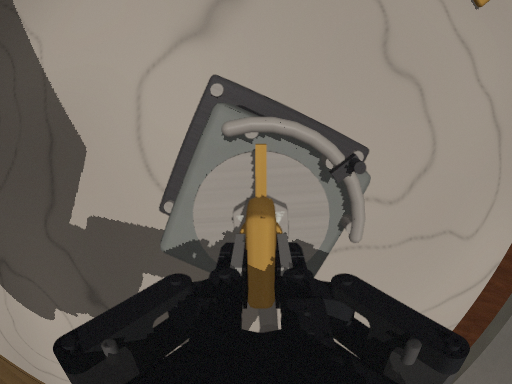

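```bash
python3 - <<'E'
from h import *
row([.5738,-.0192,.147],112.9-42)
E
```

```text
0.015 -0.010 0.007 -0.000 0.000 0.117
```

Call:
{"method": "move_arm", "body": {
  "targets": "0 0 0 0 0 0.01 0; 0 0 0 0 0 0.022 0; 0 0 0 0 0 0.034 0; 0.005 0 0 0 0 0.046 0; 0.005 0 0 0 0 0.058 0; 0.01 -0.005 0 0 0 0.07 0; 0.01 -0.005 0 0 0 0.082 0; 0.015 -0.01 0 0 0 0.094 0; 0.015 -0.01 0 0 0 0.106 0; 0.015 -0.01 0 0 0 0.117 0; 0.015 -0.01 0 0 0 0.117 0"
}}

```text
clock: 8.85
position: [0.5734, -0.0203, 0.1478]
orientation: [2.563, 1.816, -0.004]
wrist_force: [-0.5, -10.3, -16.5]
gripper_width: 0.0129
```

```bash
cat > m.py <<'E'
from h import *
import sys
s=st()
im=arm.grab_frame("wrist"); cv2.imwrite(f"pics/{sys.argv[1]}.png",im[:,:,::-1])
for n,z in [("pointer_tip",.132),("mark_tip",.132)]:
    for d in arm.tip_of("wrist",n)[:2]:
      p=atz("wrist",d["centre"],z,s); print(n,np.round(d["centre"],1),round(d["confidence"],2),np.round(p,4),np.degrees(np.arctan2(p[1]+.0178,p[0]-.5752)))
E
python3 m.py w6
```

```text
t 8.85 p [ 0.5734 -0.0203  0.1478] yaw 70.6 F [ -0.53 -10.27 -16.46] M [-1.65 -0.12 -0.09] w 0.0129 q6 0.25
pointer_tip [262.5 144.6] 0.89 [0.5923 0.0294 0.132 ] 70.09019792666957
mark_tip [279.  143.6] 0.83 [0.6008 0.027  0.132 ] 60.25879507439434
```

View pics/w6.png

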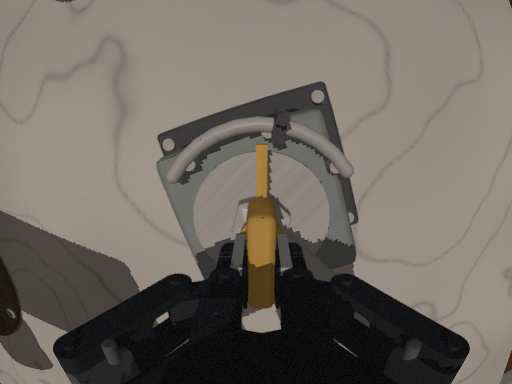

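```bash
python3 - <<'E'
from h import *
s=arm.sense(); im=cv2.imread("pics/w6.png")
c=im[100:240,200:340]; big=cv2.resize(c,None,fx=4,fy=4,interpolation=cv2.INTER_CUBIC)
for a in [70,62,60,58,56]:
    t=np.radians(a)
    for r in (.047,.052,.06):
        p=proj("wrist",[.5752+r*np.cos(t),-.0178+r*np.sin(t),.132],s)
        if r==.052: print(a,p)
        q=(p-[200,100])*4; cv2.circle(big,tuple(int(v) for v in q),2,(0,0,255) if a in(70,60) else (255,0,0),-1)
print(proj("wrist",[.5752,-.0178,.132],s))
cv2.imwrite("pics/z6.png",big)
E
```

```text
70 [262.92846682 141.31001705]
62 [276.46191892 142.47433695]
60 [279.79632893 143.06545749]
58 [283.09991028 143.77439556]
56 [286.36719285 144.59960769]
[261.55114799 230.80346268]
```

View pics/z6.png

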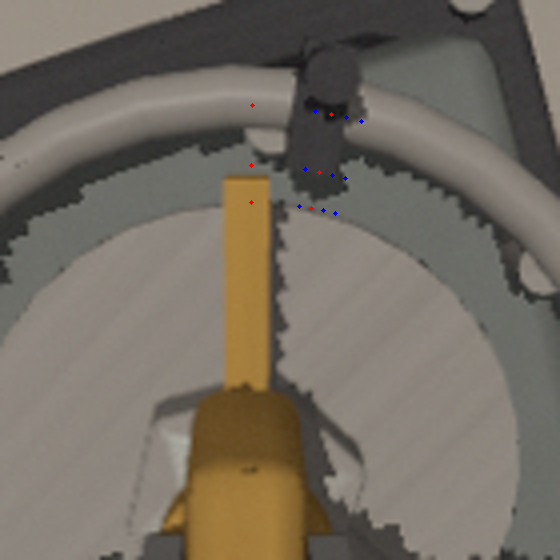

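Call:
{"method": "move_arm", "body": {
  "targets": "0 0 0 0 0 0.01 0; 0 0 0 0 0 0.02 0; 0 0 0 0 0 0.029 0; 0 0 0 0 0 0.029 0; 0 0 0 0 0 0.029 0"
}}

```text
clock: 9.5
position: [0.573, -0.0202, 0.1478]
orientation: [2.715, 1.581, -0.005]
wrist_force: [-1.2, 0.1, -17.0]
gripper_width: 0.0128
```

```bash
python3 m.py w7; python3 - <<'E'
import cv2
im=cv2.imread("pics/w7.png"); cv2.imwrite("pics/z7.png",cv2.resize(im[100:240,200:340],None,fx=4,fy=4,interpolation=cv2.INTER_CUBIC))
E
```

```text
t 9.5 p [ 0.573  -0.0202  0.1478] yaw 60.4 F [ -1.19   0.09 -17.02] M [ 0.08 -0.07 -0.05] w 0.0128 q6 0.43
pointer_tip [259.4 143.4] 0.72 [0.5994 0.0267 0.132 ] 61.43323682157812
mark_tip [259.  140.7] 0.87 [0.6    0.0281 0.132 ] 61.637606727200634
```

View pics/z7.png

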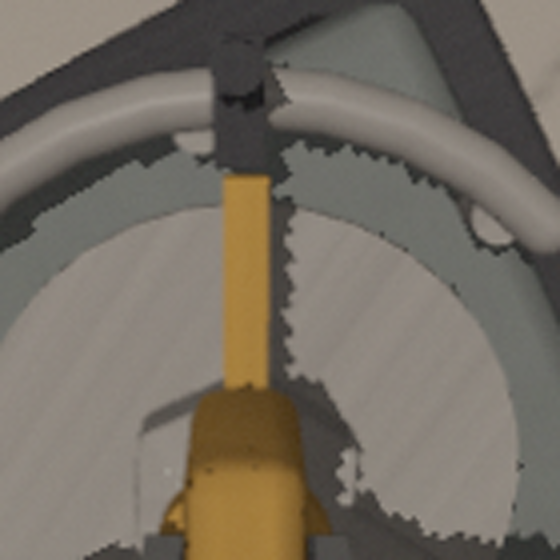

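Call:
{"method": "move_arm", "body": {
  "targets": "0 0 0 0 0 0 0.2; 0 0 0 0 0 0 0.5; 0 0 0 0 0 0 0.5; 0 0 0 0 0 0 0.5; 0 0 -0.4 0 0 0 0.5; 0 0 -0.8 0 0 0 0.5; 0 0 -0.8 0 0 0 0.5"
}}

```text
clock: 10.35
position: [0.5762, -0.0203, 0.2331]
orientation: [2.711, 1.578, 0.006]
wrist_force: [1.6, 0.6, 0.1]
gripper_width: 0.0428
```

```bash
python3 m.py w8; python3 - <<'E'
import cv2
from h import *
im=cv2.imread("pics/w8.png"); cv2.imwrite("pics/z8.png",cv2.resize(im[90:290,160:360],None,fx=3,fy=3,interpolation=cv2.INTER_CUBIC))
s=arm.sense()
print([(d["confidence"],atz("wrist",d["centre"],.145,s)) for d in arm.tip_of("wrist","nut_peg")])
row(*fork(-64.7,z=.228)); row(*fork(-64.7))
E
```

```text
t 10.35 p [ 0.5762 -0.0203  0.2331] yaw 60.4 F [1.58 0.6  0.07] M [0.01 0.01 0.02] w 0.0428 q6 0.43
pointer_tip [254.6 129.3] 0.96 [0.5995 0.0287 0.132 ] 62.4341641440508
mark_tip [255.6 202.7] 0.7 [ 0.5687 -0.0266  0.132 ] -126.49811333256739
mark_tip [256.5 132.1] 0.45 [0.5997 0.0259 0.132 ] 60.761145761206066
[(0.65, array([ 0.61268555, -0.09613711,  0.145     ]))]
-0.491 0.752 -0.007 -0.001 0.000 -0.153
-0.488 0.754 0.953 -0.001 0.000 -0.153
```

View pics/z8.png

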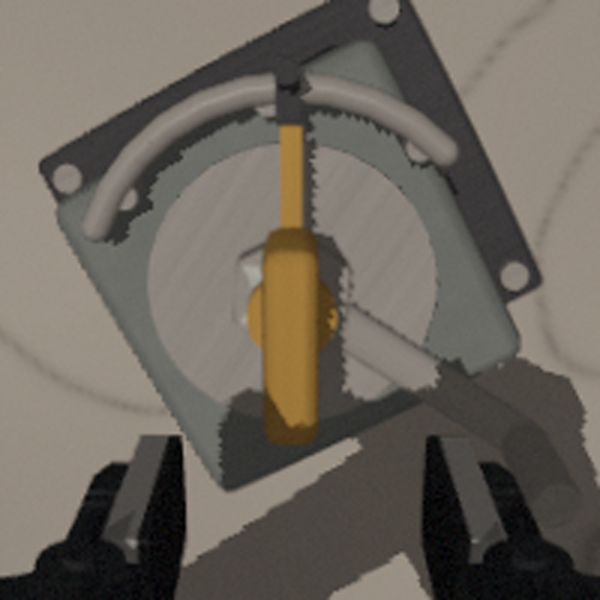

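Call:
{"method": "move_arm", "body": {
  "targets": "-0.49 0.75 0 0 0 -0.153 0.35; -0.49 0.75 0 0 0 -0.153 0.35; -0.49 0.75 0 0 0 -0.153 0.35; -0.49 0.75 0 0 0 -0.153 0.35; -0.49 0.75 0 0 0 -0.153 0.35; -0.49 0.75 0 0 0 -0.153 0.35; -0.49 0.75 0 0 0 -0.153 0.35; -0.49 0.75 0 0 0 -0.153 0.35"
}}

```text
clock: 11.35
position: [0.6132, -0.0996, 0.226]
orientation: [-1.673, -2.654, 0.006]
wrist_force: [0.2, -0.7, -0.5]
gripper_width: 0.0295
```

```bash
python3 - <<'E'
from h import *
s=st(); im=arm.grab_frame("wrist"); cv2.imwrite("pics/w9.png",im[:,:,::-1])
for d in arm.tip_of("wrist","nut_peg"): print(d["confidence"],d["centre"],atz("wrist",d["centre"],.145,s))
row(*fork(-64.7))
E
```

```text
t 11.35 p [ 0.6132 -0.0996  0.226 ] yaw 115.5 F [ 0.24 -0.67 -0.55] M [0.05 0.02 0.05] w 0.0295 q6 -0.65
0.95 [262.1, 199.8] [ 0.61354809 -0.09935718  0.145     ]
-0.005 0.008 0.944 -0.001 -0.000 0.000
```

View pics/w9.png

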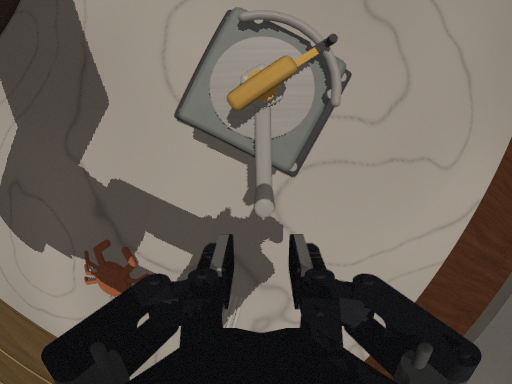

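Call:
{"method": "move_arm", "body": {
  "targets": "0 0 0.3 0 0 0 0.35; 0 0 0.6 0 0 0 0.35; 0 0 0.8 0 0 0 0.35; 0 0 0.94 0 0 0 0.35; 0 0 0.94 0 0 0 0.35"
}}

```text
clock: 11.95
position: [0.6119, -0.0995, 0.1305]
orientation: [-1.678, -2.648, 0.007]
wrist_force: [-0.7, 0.3, -0.2]
gripper_width: 0.0297
```

```bash
python3 - <<'E'
from h import *
s=st()
for th in np.linspace(-67.5,-100.5,12): row(*fork(th),s)
E
```

```text
t 11.95 p [ 0.6119 -0.0995  0.1305] yaw 115.3 F [-0.69  0.31 -0.2 ] M [ 0.04  0.03 -0.03] w 0.0297 q6 -0.65
-0.011 -0.027 -0.015 -0.001 -0.000 0.008
-0.008 -0.074 -0.014 -0.001 -0.000 0.016
-0.002 -0.121 -0.014 -0.001 -0.000 0.024
0.007 -0.167 -0.014 -0.001 -0.000 0.033
0.018 -0.213 -0.013 -0.001 -0.000 0.041
0.031 -0.258 -0.013 -0.001 -0.000 0.049
0.046 -0.302 -0.013 -0.001 -0.000 0.058
0.064 -0.346 -0.012 -0.001 -0.000 0.066
0.084 -0.389 -0.012 -0.001 -0.000 0.074
0.107 -0.430 -0.011 -0.001 -0.000 0.083
0.131 -0.470 -0.011 -0.001 -0.000 0.091
0.158 -0.509 -0.011 -0.001 -0.000 0.099
```

Call:
{"method": "move_arm", "body": {
  "targets": "-0.01 -0.03 0 0 0 0.008 0.35; -0.01 -0.075 0 0 0 0.016 0.35; 0 -0.12 0 0 0 0.024 0.35; 0.005 -0.165 0 0 0 0.033 0.35; 0.02 -0.21 0 0 0 0.041 0.35; 0.03 -0.26 0 0 0 0.049 0.35; 0.045 -0.3 0 0 0 0.058 0.35; 0.065 -0.345 0 0 0 0.066 0.35; 0.085 -0.39 0 0 0 0.074 0.35; 0.105 -0.43 0 0 0 0.083 0.35; 0.13 -0.47 0 0 0 0.091 0.35; 0.16 -0.51 0 0 0 0.099 0.35"
}}

```text
clock: 13.15
position: [0.5599, -0.1072, 0.1323]
orientation: [-2.414, -2.006, 0.008]
wrist_force: [1.5, -1.8, 0.5]
gripper_width: 0.0301
```

```bash
cat >> h.py <<'E'
def arc(s):
    d=np.array(s["position"][:2])-[.5752,-.0178]; a=np.arctan2(d[1],d[0]); u=np.array([-np.sin(a),np.cos(a)])
    F=np.array(s["wrist_force"][:2]); return np.degrees(a),np.linalg.norm(d),F@u,F@d/np.linalg.norm(d)
E
python3 - <<'E'
from h import *
s=st(); print(arc(s))
im=arm.grab_frame("wrist"); cv2.imwrite("pics/w10.png",im[:,:,::-1])
for d in arm.tip_of("wrist","nut_peg"): print(d["confidence"],d["centre"],atz("wrist",d["centre"],.145,s))
s=arm.sense();print(arc(s))
for th in np.linspace(-101.5,-104.5,4): row(*fork(th),s)
E
```

```text
t 13.15 p [ 0.5599 -0.1072  0.1323] yaw 79.5 F [ 1.47 -1.75  0.45] M [-0.24 -0.22 -0.07] w 0.0301 q6 -0.05
(np.float64(-99.70185347056487), np.float64(0.0906761834700943), np.float64(1.744747302482642), np.float64(1.4806588454619776))
0.88 [271.1, 260.1] [ 0.56534971 -0.10847287  0.145     ]
(np.float64(-100.15476876066829), np.float64(0.09054759061106508), np.float64(-0.36955642945032413), np.float64(-0.012540205823343845))
-0.001 -0.017 0.001 -0.001 0.000 0.003
-0.000 -0.033 0.001 -0.001 0.000 0.006
0.000 -0.048 0.001 -0.001 0.000 0.008
0.001 -0.064 0.001 -0.001 0.000 0.011
```

View pics/w10.png

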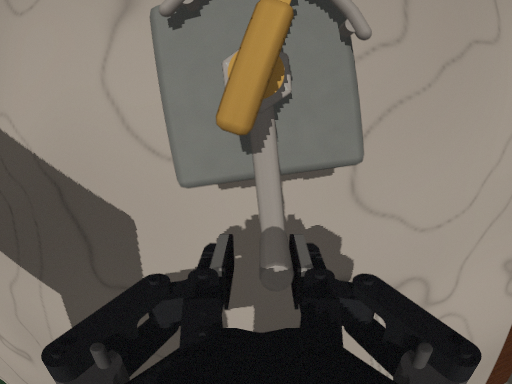

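Call:
{"method": "move_arm", "body": {
  "targets": "0 -0.017 0 0 0 0.003 0.35; 0 -0.034 0 0 0 0.006 0.35; 0 -0.05 0 0 0 0.009 0.35; 0 -0.065 0 0 0 0.012 0.35"
}}

```text
clock: 13.65
position: [0.553, -0.1058, 0.1323]
orientation: [-2.488, -1.914, 0.008]
wrist_force: [1.2, 0.1, 1.3]
gripper_width: 0.0296
```

```bash
cat > q.py <<'E'
from h import *
s=arm.sense(); print(round(s["clock"],2),np.round(arc(s),3)); arm.grab_frame("wrist"); s=arm.sense(); print(round(s["clock"],2),np.round(arc(s),3)); a=arc(s)[0]
for k in (1,2,3,4): row(*fork(a-k),s)
E
python3 q.py
```

```text
13.65 [-1.04179e+02  9.10000e-02  1.14800e+00 -3.95000e-01]
13.7 [-1.04414e+02  9.10000e-02  2.84000e-01  4.61000e-01]
0.001 -0.011 0.002 -0.001 0.000 0.001
0.002 -0.027 0.002 -0.001 0.000 0.004
0.002 -0.042 0.002 -0.001 0.000 0.007
0.003 -0.058 0.002 -0.001 0.000 0.010
```

Call:
{"method": "move_arm", "body": {
  "targets": "0 -0.017 0 0 0 0.003 0.35; 0 -0.034 0 0 0 0.006 0.35; 0.003 -0.05 0 0 0 0.009 0.35"
}}

```text
clock: 14.0
position: [0.5477, -0.1041, 0.1321]
orientation: [-2.543, -1.839, 0.009]
wrist_force: [1.5, -0.8, -0.2]
gripper_width: 0.0299
```

Call:
{"method": "move_arm", "body": {
  "targets": "0 -0.017 0 0 0 0.003 0.35; 0 -0.034 0 0 0 0.006 0.35; 0.003 -0.05 0 0 0 0.009 0.35"
}}

```text
clock: 14.3
position: [0.5428, -0.1023, 0.1321]
orientation: [-2.596, -1.764, 0.009]
wrist_force: [1.2, -1.1, -0.1]
gripper_width: 0.0299
```

```bash
python3 q.py
```

```text
14.3 [-1.10984e+02  9.00000e-02  1.50500e+00  6.06000e-01]
14.35 [-1.11187e+02  9.00000e-02  1.13900e+00  7.53000e-01]
-0.001 -0.010 0.001 -0.001 0.001 0.001
-0.001 -0.026 0.001 -0.001 0.001 0.004
-0.000 -0.042 0.001 -0.001 0.001 0.007
0.000 -0.057 0.001 -0.001 0.001 0.010
```

Call:
{"method": "move_arm", "body": {
  "targets": "0 -0.017 0 0 0 0.003 0.35; 0 -0.034 0 0 0 0.006 0.35; 0.002 -0.05 0 0 0 0.009 0.35"
}}

```text
clock: 14.65
position: [0.5378, -0.1, 0.1321]
orientation: [-2.647, -1.686, 0.01]
wrist_force: [0.7, -1.6, -0.2]
gripper_width: 0.0301
```

Call:
{"method": "move_arm", "body": {
  "targets": "0 -0.017 0 0 0 0.003 0.35; 0 -0.034 0 0 0 0.006 0.35; 0.002 -0.05 0 0 0 0.009 0.35"
}}

```text
clock: 14.95
position: [0.5332, -0.0977, 0.1322]
orientation: [-2.695, -1.609, 0.01]
wrist_force: [0.9, -0.8, 0.1]
gripper_width: 0.0296
```

Call:
{"method": "move_arm", "body": {
  "targets": "0 -0.017 0 0 0 0.003 0.35; 0 -0.034 0 0 0 0.006 0.35; 0.002 -0.05 0 0 0 0.009 0.35"
}}

```text
clock: 15.25
position: [0.5288, -0.0951, 0.1322]
orientation: [-2.741, -1.53, 0.01]
wrist_force: [1.5, -1.9, 0.1]
gripper_width: 0.03
```

Call:
{"method": "move_arm", "body": {
  "targets": "0 -0.017 0 0 0 0.003 0.35; 0.001 -0.034 0 0 0 0.006 0.35"
}}

```text
clock: 15.45
position: [0.5257, -0.0932, 0.1322]
orientation: [-2.771, -1.476, 0.011]
wrist_force: [1.0, -2.0, -0.7]
gripper_width: 0.0301
```

```bash
python3 q.py
```

```text
15.45 [-1.23281e+02  9.00000e-02  1.94400e+00  1.08900e+00]
15.5 [-1.23453e+02  9.00000e-02  5.37000e-01  3.82000e-01]
-0.003 -0.009 0.002 -0.001 0.001 0.001
-0.003 -0.025 0.002 -0.001 0.001 0.004
-0.002 -0.041 0.002 -0.001 0.001 0.007
-0.001 -0.056 0.002 -0.001 0.001 0.010
```

Still free running (force drops back when paused). On.

Call:
{"method": "move_arm", "body": {
  "targets": "0 -0.017 0 0 0 0.003 0.35; 0 -0.034 0 0 0 0.006 0.35; 0 -0.05 0 0 0 0.009 0.35"
}}

```text
clock: 15.8
position: [0.5213, -0.0901, 0.1322]
orientation: [-2.813, -1.393, 0.011]
wrist_force: [2.2, -0.8, -1.0]
gripper_width: 0.0298
```

Call:
{"method": "move_arm", "body": {
  "targets": "0 -0.017 0 0 0 0.003 0.35; 0 -0.034 0 0 0 0.006 0.35"
}}

```text
clock: 16.0
position: [0.5188, -0.088, 0.1323]
orientation: [-2.84, -1.338, 0.01]
wrist_force: [3.1, -2.9, -2.9]
gripper_width: 0.0301
```

```bash
python3 q.py
```

```text
16.0 [-1.28787e+02  9.00000e-02  4.24000e+00  3.52000e-01]
16.05 [-1.28952e+02  9.00000e-02  2.35300e+00 -4.44000e-01]
-0.002 -0.009 0.003 -0.001 0.001 0.001
-0.002 -0.025 0.003 -0.001 0.001 0.004
-0.002 -0.040 0.003 -0.001 0.001 0.006
-0.001 -0.056 0.003 -0.001 0.001 0.009
```

Call:
{"method": "move_arm", "body": {
  "targets": "0 -0.01 0 0 0 0.002 0.35; 0 -0.02 0 0 0 0.004 0.35; 0 -0.02 0 0 0 0.004 0.35"
}}

```text
clock: 16.35
position: [0.5171, -0.0866, 0.1323]
orientation: [-2.858, -1.299, 0.01]
wrist_force: [3.8, -2.4, -2.3]
gripper_width: 0.03
```

```bash
python3 q.py
```

```text
16.35 [-1.3016e+02  9.0000e-02  4.4630e+00 -6.6100e-01]
16.4 [-1.30161e+02  9.00000e-02  3.91500e+00 -9.97000e-01]
-0.003 -0.009 0.003 -0.001 0.001 0.000
-0.003 -0.025 0.003 -0.001 0.001 0.003
-0.002 -0.040 0.003 -0.001 0.001 0.006
-0.001 -0.056 0.003 -0.001 0.001 0.009
```

Call:
{"method": "move_arm", "body": {
  "targets": "0 -0.01 0 0 0 0.002 0.35; 0 -0.02 0 0 0 0.004 0.35; 0 -0.02 0 0 0 0.004 0.35"
}}

```text
clock: 16.7
position: [0.5159, -0.0854, 0.1323]
orientation: [-2.875, -1.263, 0.01]
wrist_force: [4.6, -3.5, -4.2]
gripper_width: 0.0302
```

```bash
python3 q.py
```

```text
16.7 [-1.31266e+02  9.00000e-02  5.75600e+00 -4.46000e-01]
16.75 [-1.31266e+02  9.00000e-02  5.53700e+00 -7.47000e-01]
-0.003 -0.009 0.003 -0.001 0.001 -0.001
-0.003 -0.024 0.003 -0.001 0.001 0.002
-0.003 -0.040 0.003 -0.001 0.001 0.005
-0.002 -0.056 0.003 -0.001 0.001 0.008
```

Call:
{"method": "move_arm", "body": {
  "targets": "0 -0.012 0 0 0 0.002 0.35; 0 -0.025 0 0 0 0.004 0.35; 0 -0.025 0 0 0 0.004 0.35"
}}

```text
clock: 17.05
position: [0.5143, -0.084, 0.1323]
orientation: [-2.891, -1.227, 0.009]
wrist_force: [4.8, -4.7, -4.6]
gripper_width: 0.0296
```

```bash
python3 q.py
```

```text
17.05 [-1.32621e+02  9.00000e-02  6.73000e+00  1.67000e-01]
17.1 [-1.32612e+02  9.00000e-02  6.83300e+00 -1.00000e-03]
-0.004 -0.009 0.003 -0.000 0.001 -0.001
-0.003 -0.024 0.003 -0.000 0.001 0.002
-0.003 -0.040 0.003 -0.000 0.001 0.004
-0.003 -0.056 0.003 -0.000 0.001 0.007
```

Call:
{"method": "move_arm", "body": {
  "targets": "0 -0.012 0 0 0 0.002 0.35; 0 -0.025 0 0 0 0.004 0.35; 0 -0.025 0 0 0 0.004 0.35"
}}

```text
clock: 17.4
position: [0.513, -0.0827, 0.1323]
orientation: [2.907, 1.19, -0.008]
wrist_force: [5.6, -5.7, -5.0]
gripper_width: 0.0296
```

```bash
python3 q.py; python3 m.py w11
```

```text
17.4 [-1.33819e+02  9.00000e-02  8.03300e+00  2.55000e-01]
17.45 [-1.33826e+02  9.00000e-02  8.51500e+00  1.97900e+00]
-0.004 -0.009 0.003 -0.000 0.001 -0.002
-0.004 -0.024 0.003 -0.000 0.001 0.001
-0.004 -0.040 0.003 -0.000 0.001 0.004
-0.003 -0.056 0.003 -0.000 0.001 0.007
t 17.45 p [ 0.5129 -0.0827  0.1323] yaw 44.5 F [ 4.77 -7.32 -5.67] M [-0.99 -0.77 -0.05] w 0.0298 q6 0.58
```

View pics/w11.png

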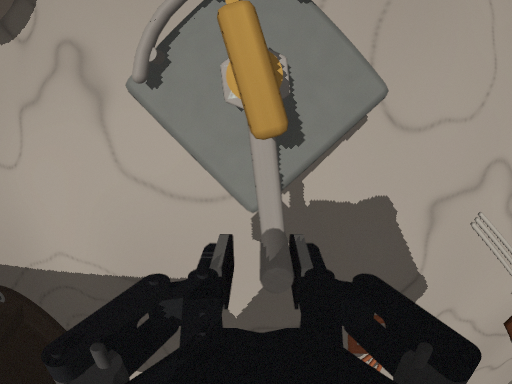

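Call:
{"method": "move_arm", "body": {
  "targets": "0 -0.012 0 0 0 0.002 0.35; 0 -0.024 0 0 0 0.003 0.35; 0 -0.024 0 0 0 0.003 0.35"
}}

```text
clock: 17.9
position: [0.5118, -0.0815, 0.1323]
orientation: [2.917, 1.163, -0.007]
wrist_force: [5.9, -8.4, -6.9]
gripper_width: 0.0302
```

```bash
python3 q.py
```

```text
17.9 [-1.34836e+02  9.00000e-02  1.01090e+01  1.82400e+00]
17.95 [-1.34847e+02  9.00000e-02  1.07560e+01  2.61700e+00]
-0.004 -0.009 0.003 -0.000 0.001 -0.002
-0.004 -0.024 0.003 -0.000 0.001 0.001
-0.004 -0.040 0.003 -0.000 0.001 0.004
-0.004 -0.056 0.003 -0.000 0.001 0.006
```

Call:
{"method": "move_arm", "body": {
  "targets": "0 0.03 0 0 0 0 0.35; 0 0.06 0 0 0 0 0.35; 0 0.07 0 0 0 0 0.35; 0 0.07 0 0 0 0 0.35"
}}

```text
clock: 18.35
position: [0.5165, -0.0866, 0.1323]
orientation: [2.918, 1.163, -0.008]
wrist_force: [-0.1, 0.4, -0.0]
gripper_width: 0.0297
```

```bash
python3 q.py; python3 m.py w12
```

```text
18.35 [-1.30458e+02  9.00000e-02 -3.65000e-01 -2.53000e-01]
18.4 [-1.3053e+02  9.0000e-02  4.8200e-01  3.9800e-01]
-0.000 -0.009 0.003 -0.000 0.001 -0.014
-0.001 -0.025 0.003 -0.000 0.001 -0.011
-0.002 -0.040 0.003 -0.000 0.001 -0.008
-0.003 -0.056 0.003 -0.000 0.001 -0.006
t 18.4 p [ 0.5165 -0.0865  0.1323] yaw 43.5 F [ 0.11 -0.62 -0.35] M [-0.02  0.02 -0.  ] w 0.0299 q6 0.59
```

View pics/w12.png

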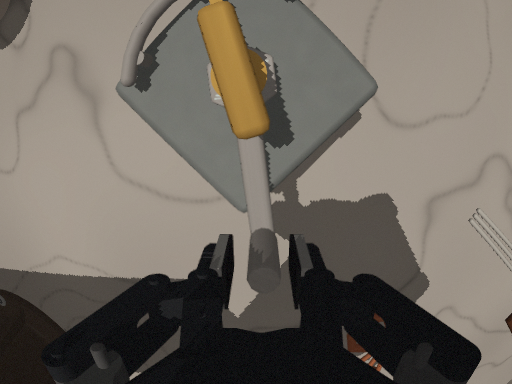

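Call:
{"method": "move_arm", "body": {
  "targets": "0 0 -0.3 0 0 0 0.35; 0 0 -0.7 0 0 0 0.35; 0 0 -1 0 0 0 0.35; 0 0 -1 0 0 0 0.35; 0 0 -1 0 0 0 0.35"
}}

```text
clock: 19.05
position: [0.5171, -0.0862, 0.2327]
orientation: [2.917, 1.163, -0.006]
wrist_force: [-1.1, 0.5, -0.0]
gripper_width: 0.03
```

```bash
python3 m.py w13;python3 - <<'E'
import cv2
im=cv2.imread("pics/w13.png"); cv2.imwrite("pics/z13.png",cv2.resize(im[0:200,160:360],None,fx=3,fy=3,interpolation=cv2.INTER_CUBIC))
E
```

```text
t 19.05 p [ 0.5171 -0.0862  0.2327] yaw 43.5 F [-1.08  0.54 -0.04] M [-0.04 -0.04 -0.  ] w 0.03 q6 0.59
pointer_tip [230.6  28.4] 0.82 [0.601  0.0259 0.132 ] 59.441757760076825
pointer_tip [228.6  28.5] 0.2 [0.5999 0.027  0.132 ] 61.189953906971304
mark_tip [229.3  29.7] 0.59 [0.5995 0.0259 0.132 ] 60.9369096343737
```

View pics/z13.png

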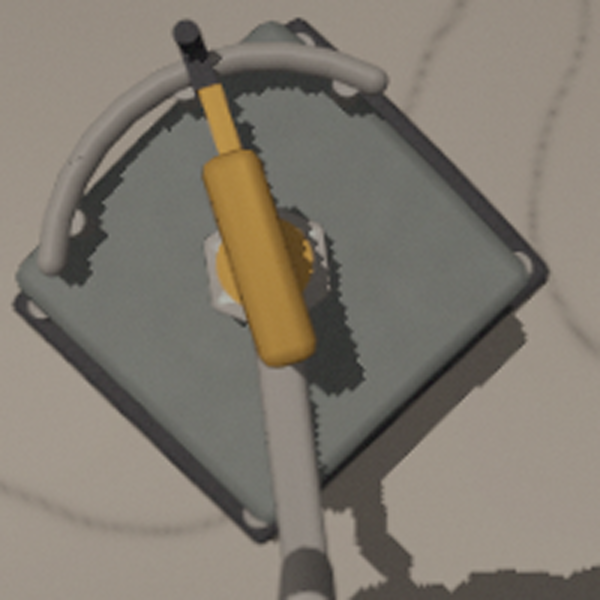

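```bash
python3 -c "
from rig import arm
print(arm.job_done())"
```

```text
the job is handed in; nothing more can be done
None
```

I reset the depth stop and handed the job in at about 19 s of the 72 s allowed. `job_done` reports no verdict, so the result below rests on my own checks.

- **Loosening:** I pushed the lever nut about 0.46 rad anticlockwise, with the half-open fingers straddling the peg.
- **Adjusting:** I pinched the brass grip and turned the adjuster about 52° clockwise, until the pointer lined up with the mark.
- **Clamping:** I swung the lever clockwise in small steps. It began to bite roughly 0.6 rad past its starting position. I kept going until the wrist read 10.1 to 10.8 N along the arc, then backed off and lifted clear.

**Last checks:**
- The final wrist picture shows the pointer in line with the mark. The networks put them at 59.4° and 60.9° around the axis, about 1.5 mm apart, against a limit of 5 mm.
- The fingers were clear of the peg and the wrist force was down to about 1 N or less, which is noise.
- The clamp force on the shoulder can't be measured directly, so I judged it only from the force at the peg.
- I planned the moves to stay clear of the bowl, corkscrew, retriever and opener. I did not take a final scene picture to confirm they are where they were.

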